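# Close the mould press

## Robot

A 6-joint arm with a two-finger parallel gripper is mounted at the origin on the work surface. World frame = base frame: x ahead of the robot, y to its left, z up, the work surface at z = 0. Lengths are in m, angles in rad, forces in N, time in s.
With the tool pointing down it reaches from about 0.35 to 0.775 m from the base axis. Payload 7.3 kg.
Tool frame: the origin (TCP) lies at the centre of the arm's flange, where the gripper is bolted on; the fingertips stand 178 mm ahead of it and the grasp point (between the pads) lies 159 mm ahead of it (tip_extent is the distance from the TCP to the fingertips, in m); z points along the fingers, y is the line along which they close (so a half turn about z gives the same grasp; the last joint's range is limited). The gripper opens to 92 mm and grips with 3 to 60 N. Pads are 19 mm wide; open, the fingers measure 130 mm over their backs; the gripper's body (75 mm by 190 mm) begins 47 mm behind the grasp point.
Start: joints at [-1.285, 0.342, 1.524, -0, 1.275, -0.146], TCP at [0.22, -0.477, 0.405] pointing down, gripper open.
Joint ranges: [-2.53, 2.53], [-0.77, 2.02], [0.04, 2.7], [-1, 4.14], [0.28, 2.66], [-3.11, 3.11]. Speed limits (rad/s): [2.57, 2.57, 3.14, 3.14, 3.14, 3.14].

## Interface

Orientations are given as [roll, pitch, yaw] about the fixed x, y, z axes, in that order (R = Rz(yaw) Ry(pitch) Rx(roll)).
In Python, from cell import * gives the robot as it stands.
- The arm moves only by the tool arm_command, never from a script. Its arguments are lists of equal length, an entry for each row: "xyz": the shift along the world's x, y, z in mm, a list of three; "spin": the turn about the world's z in degrees. In form: {"xyz": [[tx, ty, tz], ...], "spin": [spin, ...]}. A call has 1 to 20 rows; each row shifts and turns the commanded pose from where the row before left it; what a row does not reach is not made up. A row lasts 1/10 s, in which the tool goes at most 50 mm and 8.59 degrees, less where a joint would pass 70% of its speed; a pose out of reach is approached as far as the arm can. A call with a gripper value outside its range is refused whole. "jaw" is the opening, from -1 (shut) to 1 (fully open), set as the call begins (left out, the last holds). The fingers move at their own pace and stop on an object; "squeeze" is the grip in N (left out, the last holds). Time passes only in rows, so rows that do not move let the fingers close. It gives the time, the measured TCP pose, the force, the opening and the grip force at its end, in the units of the state.
- observe(): the state, without advancing time (a new reading comes with each control period).
- read_camera(name): name is "scene" or "side" or "wrist"; returns a dict with "img" (384x512x3 uint8, red, green, blue), "depth" (384x512 float32, m along the optical axis (not along the pixel's ray), 0 where there is no reading), "fx", "fy", "cx", "cy" (pixels), "dist_coeffs" ([k1, k2, p1, p2, k3] as OpenCV has them; the pictures are not rectified), "world_from_camera" (4x4, takes a point from camera to world coordinates). Camera axes: x right, y up, looking along -z (the intrinsics and any distortion apply to the point x, -y, -z); pixel columns grow to the right and rows downward; lengths in m; the calibration is good to about 2 mm. A picture is of the moment at which its call begins.
- hand_in(): hands the job in; it is judged then, once.
The state is a dict: "time": time; "qpos": joint angles; "qvel": joint speeds; "joint_efforts": joint torques, N m; "tool_pos": TCP position; "tool_rot": TCP orientation; "contact_force": force on the tool from outside, world axes, zero at the start; "torque": the same for the moment, N m; "opening": finger opening in m; "grip_force": force on a finger pad.
Only numpy, scipy, OpenCV 4.12 (cv2) and the standard library are available. Lean on these libraries where they do the work, as an engineer would, in place of code of your own. Each camera call takes 0.05 s, during which the arm holds its last target. There are 200 camera calls.

## Task

Load and close the cigar mould press, pushing with the fingers only: push the wooden mould that sticks out of the press fully home against the stop at the far end of the bed, then turn the three-armed wheel on top clockwise (seen from above), by pushing on one of its arms, until it will go no further and the platen is down on the mould. Do not lift or tip the mould, and leave the other things on the table where they are.

Things in the scene. Friction and masses are not known exactly. Their poses are not given: they have to be found in the camera images.
- press: grey screw press bolted to the table; origin at table level under the wheel's axis, z up. Bed 200 mm along its x, from y = -190 to +140 mm, top 30 mm up. The mould slides on it along the press's y axis, entering at the open +y end (to the robot's left), between rails with inner faces at x = +-53 mm, 42 mm high.
- stop_face (a point): middle of the end stop's face at the press's -y end, at y = -165 mm, 50 mm above the table: a steel bar 114 mm wide, 70 mm high. The mould is home when its end touches it.
- beam_top (a point): a point on top of the crossbeam under the wheel, 155 mm above the table, 20 mm to the press's +y side of the axis. The beam is 200 mm along x, 50 mm along y, 30 mm thick, on two 22 mm columns at x = +-80 mm, y = 0. Column nuts on it reach 163 mm up, the collar at its middle 169 mm.
- platen_face (a point): centre of the underside of the aluminium platen (100 mm along x, 160 mm along y, 12 mm thick) that hangs under the beam over the mould. It sinks 4 mm per radian as the wheel turns clockwise, to 80.5 mm above the table at the wheel's end stop: down on the mould.
- mould: closed wooden mould, loose on the bed: a block 100 mm (x) by 330 mm (y) by 50 mm high, 0.5 to 1.0 kg, origin at the centre of its underside, axes along the press's. 2 to 4 mm play to each rail. It starts 45 to 80 mm short of home at the +y end; home, its centre is under the wheel's axis and its near end is 165 mm from it, 25 mm past the bed's edge. Slides with under 12 N.
- wheel (a joint): angle of the wheel, rad; grows as it turns clockwise seen from above, 4.0 at its end stop (platen down on the mould), 0.6 to 1.6 at the start. It takes about 0.25 N m to turn and stays where it is left.
- hub (a point): centre of the wheel, on its axis at mid-height of its arms, 195 mm above the table. Hub 36 mm across, from 26 mm below to 16 mm above this point. Three level round steel arms, 12 mm thick, 120 degrees apart, each with a black ball 22 mm across centred 79 mm from the axis. No rim: open between the arms, 26 mm or more free beneath them.
- ball (a point): centre of the ball on one of the three arms, 79 mm from the axis; it turns with the wheel.
- brass_tube: leave alone: brass tube cutter, upright, 36 mm across, 48 mm tall, beside the protruding end of the mould on its far side. Origin at the centre of its underside
- paste_jar: leave alone: clear jar with metal lid, 60 mm across, 60 mm tall, on the robot's side of the press. Origin at the centre of its underside
- torch: leave alone: small blue and black torch lighter lying on the table, about 115 mm long, 27 mm high, on the robot's side of the mould's protruding end. Origin at the centre of its underside
- cigar_tray: leave alone: wooden tray 160 x 260 mm, 40 mm high with its eight finished cigars, left of the press. Origin at the centre of its underside
- cutter: leave alone: small steel guillotine cutter lying flat, 70 x 40 x 13 mm, on the left near the robot. Origin at the centre of its underside

How it is judged:
By the outcome, as a careful person would: the job done as asked, in the order asked, and still so for the second after the job is handed in, with the robot touching nothing.
It also fails if it takes over 61 s, if anything falls off the work surface, if the arm or the gripper's body presses on something with over 40 N, if the wrist force passes 120 N, or if a joint passes its speed limit or range.

## Working session

There is one attempt and no reset: what is moved stays moved. The work goes in short steps, Python scripts to look and compute and a tool call to move; the robot and the scene stay as the last step left them, time stands still between calls to the robot, and variables do not carry over. Pictures are saved under pics/ and viewed, at most 10 in all, crops included, and the job is handed in when it is done.

Besides the shell and the picture viewer there is one more tool, called after "Emit:" as name(argument=value, ...), one argument or row to a line, values as JSON. arm_command: Moves the arm, as the interface text tells. Its arguments: {"type":"object","properties":{"xyz":{"type":"array","items":{"type":"array","items":{"type":"number"}}},"spin":{"type":"array","items":{"type":"number"}},"jaw":{"type":"number"},"squeeze":{"type":"number"}},"required":["xyz","spin"]}

```bash
mkdir -p pics; cat > h.py <<'E'
from cell import *
import numpy as np, cv2
def P(c,u,v,depth=None,z=None):
    K=np.array([[c["fx"],0,c["cx"]],[0,c["fy"],c["cy"]],[0,0,1]])
    p=cv2.undistortPoints(np.array([[[u,v]]],float),K,np.array(c["dist_coeffs"],float))[0,0]
    r=np.array([p[0],-p[1],-1.]);T=np.array(c["world_from_camera"])
    if z is not None:
        d=T[:3,:3]@r; s=(z-T[2,3])/d[2]; return T[:3,3]+s*d
    if depth is None: depth=np.median(c["depth"][int(v)-1:int(v)+2,int(u)-1:int(u)+2])
    return T[:3,:3]@(r*depth)+T[:3,3]
E
python3 - <<'E'
from h import *
import pickle
for n in ("scene","side"):
    c=read_camera(n);pickle.dump(c,open(n+".pkl","wb"))
    cv2.imwrite(f"pics/{n}0.png",cv2.resize(c["img"][:,:,::-1],(800,600),interpolation=cv2.INTER_CUBIC))
    print(n,np.round(c["world_from_camera"],3))
s=observe();print(s["time"],s["tool_pos"],s["tool_rot"],s["opening"],s["contact_force"])
E
```

```text
scene [[ 0.77  -0.439  0.462  0.988]
 [ 0.637  0.546 -0.544 -0.427]
 [-0.014  0.713  0.701  0.833]
 [ 0.     0.     0.     1.   ]]
side [[-0.672  0.394 -0.627 -0.077]
 [-0.741 -0.362  0.566  0.684]
 [-0.004  0.845  0.535  0.664]
 [ 0.     0.     0.     1.   ]]
0.1 [ 0.2197039  -0.47668734  0.40412922] [-3.14027551e+00 -1.91933221e-04  4.31817179e-01] 0.09161604174797076 [-0.3091288  -0.52699167  0.9323296 ]
```

View pics/scene0.png

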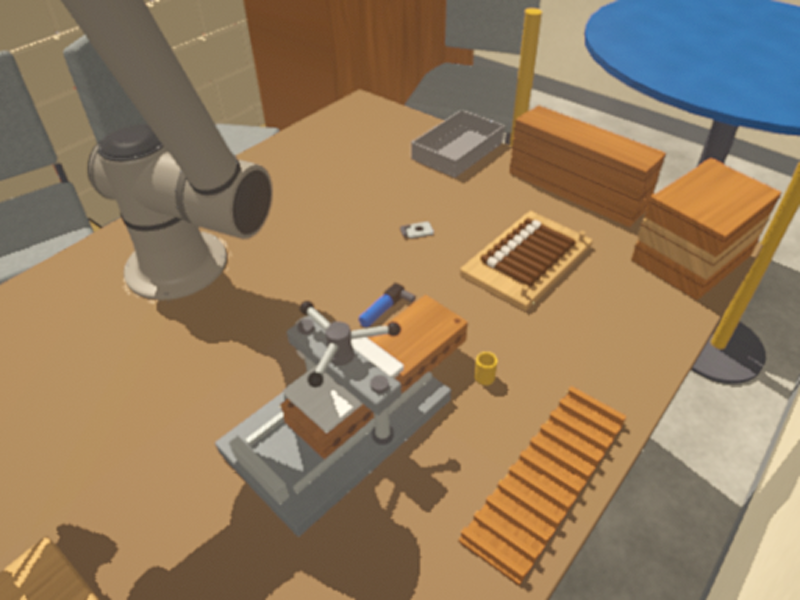

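View pics/side0.png

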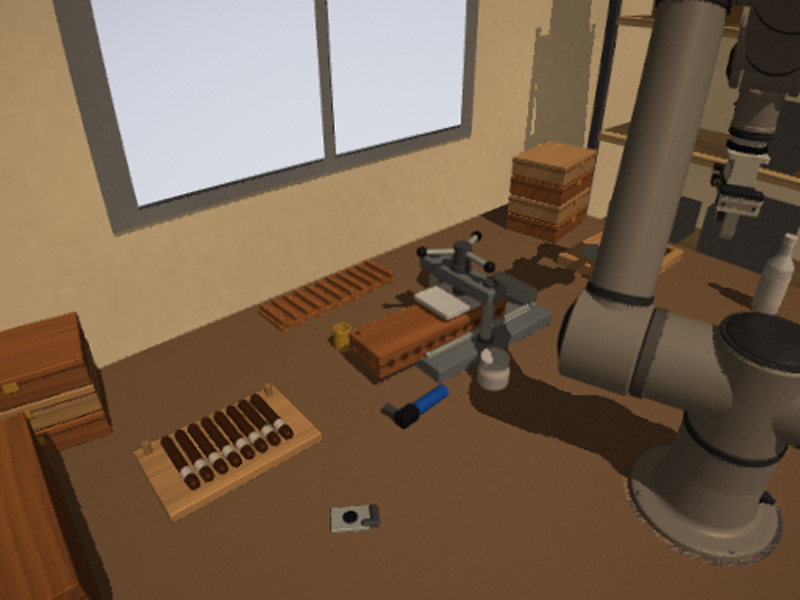

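The scene view shows the press at about (340,400), with wheel balls near (306,309), (394,328) and (316,379). The mould's protruding end runs from (425,298) to (467,320). The side view shows the balls near (422,252), (476,237) and (490,267), and the mould end at (350,340)-(380,365). I'll enlarge both.

```bash
python3 - <<'E'
import pickle,cv2
for n,(x,y,w,h) in dict(scene=(135,180,190,142),side=(205,140,150,112)).items():
    c=pickle.load(open(n+".pkl","rb"))
    i=cv2.resize(c["img"][y:y+h,x:x+w,::-1],None,fx=800/w,fy=800/w,interpolation=cv2.INTER_CUBIC)[:600]
    cv2.imwrite(f"pics/{n}1.png",i)
E
```

```text
(no output)
```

View pics/scene1.png

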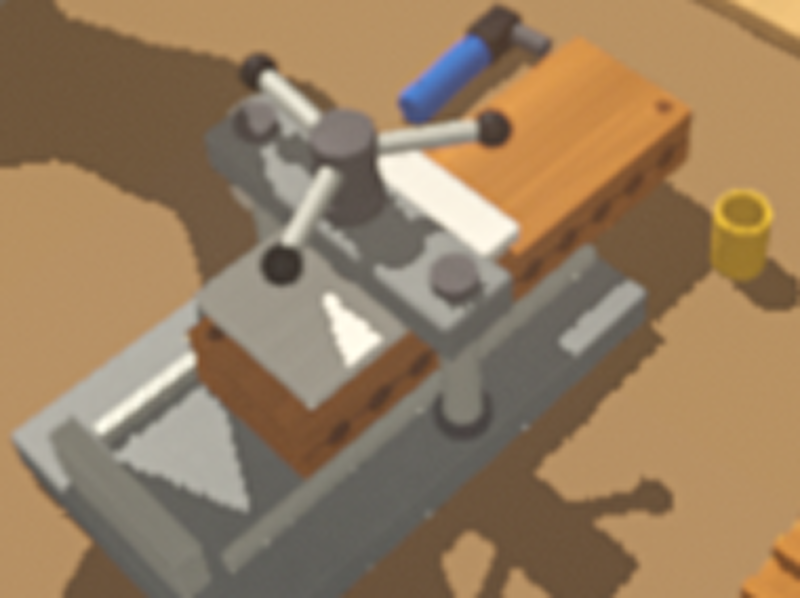

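View pics/side1.png

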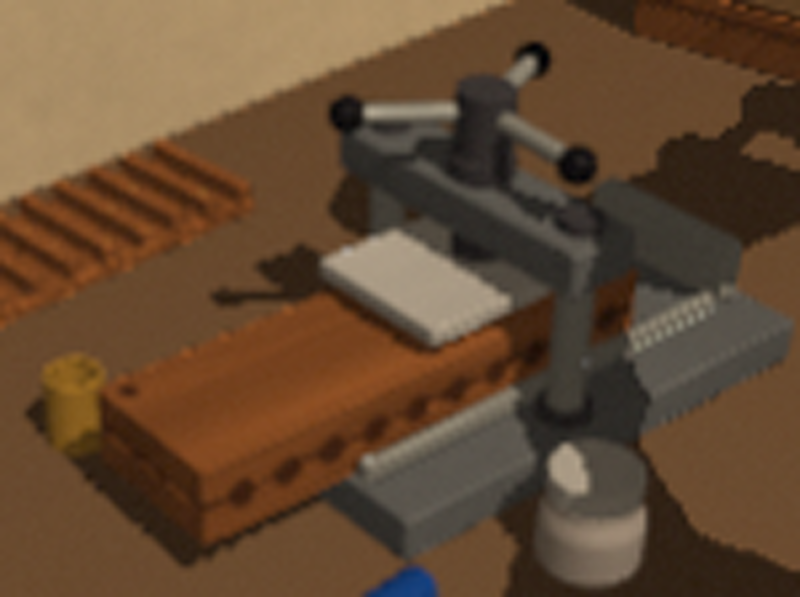

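The enlarged scene crop has balls at (258,73), (494,128) and (282,265), nuts at (257,113) and (455,275), and mould end corners at (580,40) and (690,112). In the side crop the balls are at (347,112), (531,60) and (577,163), and the mould corners at (103,395) and (203,478).

```bash
python3 - <<'E'
from h import *
import pickle
def go(n,x,y,k,pts):
    c=pickle.load(open(n+".pkl","rb"))
    for nm,(u,v,z) in pts.items(): print(n,nm,np.round(P(c,x+u/k-.5+.5/k,y+v/k-.5+.5/k,z=z)*1000,1))
    return c
s=go("scene",135,180,800/190,dict(bA=(258,73,.195),bB=(494,128,.195),bC=(282,265,.195),hubtop=(345,133,.211),nut1=(257,113,.163),nut2=(455,275,.163),mN=(580,40,.08),mF=(690,112,.08),
 bedcorner=(645,292,.03),bed2=(15,436,.03),tubetop=(741,210,.048),stopL=(65,432,.07),stopR=(200,560,.07),torch1=(495,20,.02),torch2=(415,100,.02),torch3=(545,42,.02),mouldbackF=(312,408,.093),mouldbackN=(200,296,.093)))
go("side",205,140,800/150,dict(bF=(347,112,.195),bC=(531,60,.195),bA=(577,163,.195),hubtop=(487,90,.211),nut1=(578,213,.163),mF=(103,395,.08),mN=(203,478,.08),bedN=(407,527,.03),bedR=(790,325,.03),tube=(73,372,.048),jar=(597,470,.06)))
E
```

```text
scene bA [470.5 -36.6 195. ]
scene bB [598.2  13.7 195. ]
scene bC [ 576.  -122.2  195. ]
scene hubtop [550.3 -48.5 211. ]
scene nut1 [467.  -39.5 163. ]
scene nut2 [629.2 -55.2 163. ]
scene mN [521.3 189.3  80. ]
scene mF [615.5 181.4  80. ]
scene bedcorner [656.4  81.6  30. ]
scene bed2 [ 438.5 -228.1   30. ]
scene tubetop [672.8 158.7  48. ]
scene stopL [ 485.1 -218.7   70. ]
scene stopR [ 598.2 -223.6   70. ]
scene torch1 [423.5 216.2  20. ]
scene torch2 [432.  120.5  20. ]
scene torch3 [465.9 221.1  20. ]
scene mouldbackF [ 590.9 -131.1   93. ]
scene mouldbackN [ 489.9 -118.4   93. ]
side bF [599.1  13.6 195. ]
side bC [ 575.  -116.6  195. ]
side bA [471.3 -34.6 195. ]
side hubtop [543.  -40.6 211. ]
side nut1 [470.4 -38.6 163. ]
side mF [605.7 190.3  80. ]
side mN [512.2 198.3  80. ]
side bedN [455.7 104.   30. ]
side bedR [ 432.1 -218.3   30. ]
side tube [673.7 161.7  48. ]
side jar [395.3  22.2  60. ]
```

Emit:
arm_command(
  xyz=[
    [0,0,18],
    [0,0,18],
    [13.5,27.3,0],
    [13.5,27.3,0],
    [13.5,27.3,0],
    [13.5,27.3,0],
    [13.5,27.3,0],
    [13.5,27.3,0],
    [13.5,27.3,0],
    [13.5,27.3,0],
    [13.5,27.3,0],
    [13.5,27.3,0],
    [13.5,27.3,0],
    [13.5,27.3,0],
    [13.5,27.3,0],
  ],
  spin=[0,0,2.33,2.33,2.33,2.33,2.33,2.33,2.33,2.33,2.33,2.33,2.33,2.33,2.33],
  jaw=-1,
)

```text
time: 1.6
tool_pos: [0.3955, -0.1207, 0.4405]
tool_rot: [-3.141, 0.0, 0.962]
contact_force: [0.3, -0.6, -0.7]
opening: 0.0005
grip_force: 0.0
```

Emit:
arm_command(
  xyz=[
    [13.5,27.3,0],
    [13.5,27.3,0],
    [13.5,27.3,0],
    [13.5,27.3,0],
    [13.5,27.3,0],
    [13.5,27.3,0],
    [13.5,27.3,0],
    [13.5,27.3,0],
    [13.5,27.3,0],
    [13.5,27.3,0],
    [13.5,27.3,0],
    [13.5,27.3,0],
    [13.5,27.3,0],
    [0,0,0],
    [0,0,0],
  ],
  spin=[2.33,2.33,2.33,2.33,2.33,2.33,2.33,2.33,2.33,2.33,2.33,2.33,2.33,0,0],
)

```text
time: 3.1
tool_pos: [0.5707, 0.2333, 0.4398]
tool_rot: [-3.14, 0.001, 1.49]
contact_force: [0.7, 0.0, -0.1]
opening: 0.0009
grip_force: 0.0
```

```bash
python3 - <<'E'
from h import *
import pickle
c=read_camera("wrist");pickle.dump(c,open("wrist.pkl","wb"))
cv2.imwrite("pics/wrist0.png",cv2.resize(c["img"][:,:,::-1],(800,600),interpolation=cv2.INTER_CUBIC))
E
```

```text
(no output)
```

View pics/wrist0.png

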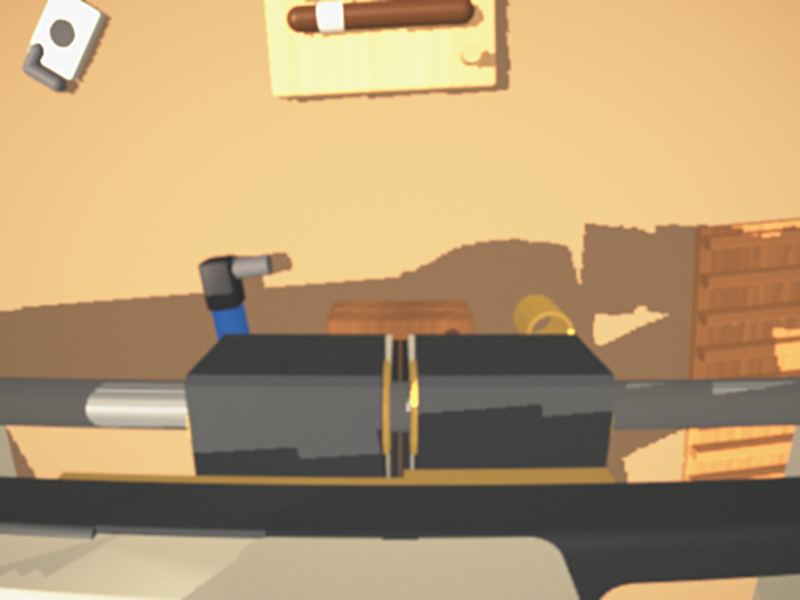

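The wrist view shows the mould's end edge between about (330,302) and (473,302), square to the fingers. The tube is at (545,315), the torch at (225,290) and the tray is well clear.

```bash
python3 - <<'E'
from h import *
import pickle
c=pickle.load(open("wrist.pkl","rb"))
for u,v in ((330,302),(473,302),(325,334),(475,334),(400,318),(400,305)):
    print(u,v,*[np.round(P(c,u*.64,v*.64,z=z)*1000,1) for z in(.03,.08)],np.round(P(c,u*.64,v*.64)*1000,1))
E
```

```text
330 302 [514.  192.1  30. ] [522.  205.9  80. ] [509.  183.4  -1.3]
473 302 [621.5 183.5  30. ] [615.7 198.4  80. ] [625.2 174.1  -1.5]
325 334 [507.3 167.   30. ] [516.1 184.   80. ] [560.6 269.4 331. ]
475 334 [621.9 157.9  30. ] [616.  176.1  80. ] [586.4 267.3 330.8]
400 318 [565.7 175.3  30. ] [567.  191.2  80. ] [566.8 189.6  74.8]
400 305 [566.5 185.5  30. ] [567.7 200.2  80. ] [566.8 189.8  44.7]
```

Emit:
arm_command(
  xyz=[
    [0,0,-35],
    [0,0,-35],
    [0,0,-35],
    [0,0,-35],
    [0,0,-35],
    [0,0,-25],
    [0,0,-12],
    [0,0,0],
    [-1,-10,0],
    [-1,-10,0],
    [0,-5,0],
    [-0.4,-5,0],
    [-0.4,-5,0],
    [-0.4,-5,0],
    [-0.4,-5,0],
    [-0.4,-5,0],
    [0,0,0],
  ],
  spin=[0,0,0,0,0,0,0,0,0,0,0,0,0,0,0,0,0],
)

```text
time: 4.85
tool_pos: [0.567, 0.1832, 0.2296]
tool_rot: [3.139, -0.001, 1.489]
contact_force: [1.5, 3.7, 1.8]
opening: 0.0005
grip_force: 1.7
```

Emit:
arm_command(
  xyz=[
    [-0.4,-5,0],
    [-0.4,-5,0],
    [-0.4,-5,0],
    [-0.4,-5,0],
    [-0.4,-5,0],
    [-0.4,-5,0],
    [-0.4,-5,0],
    [-0.4,-5,0],
    [-0.4,-5,0],
    [0,0,0],
  ],
  spin=[0,0,0,0,0,0,0,0,0,0],
)

```text
time: 5.85
tool_pos: [0.5634, 0.1382, 0.2295]
tool_rot: [3.14, -0.001, 1.489]
contact_force: [1.3, 3.4, 2.7]
opening: 0.0003
grip_force: 2.0
```

Emit:
arm_command(
  xyz=[
    [-0.2,-2,0],
    [-0.2,-2,0],
    [-0.2,-2,0],
    [-0.1,-1,0],
    [-0.1,-1,0],
    [0,0,0],
  ],
  spin=[0,0,0,0,0,0],
)

```text
time: 6.45
tool_pos: [0.5626, 0.1308, 0.2295]
tool_rot: [3.14, -0.002, 1.489]
contact_force: [0.9, 6.0, 3.4]
opening: 0.0002
grip_force: 3.4
```

Emit:
arm_command(
  xyz=[
    [-0.1,-1,0],
    [-0.1,-1,0],
    [0,0,0],
  ],
  spin=[0,0,0],
)

```text
time: 6.75
tool_pos: [0.5624, 0.1289, 0.2295]
tool_rot: [3.14, -0.002, 1.489]
contact_force: [0.6, 7.4, 4.9]
opening: 0.0004
grip_force: 3.5
```

Emit:
arm_command(
  xyz=[
    [-0.1,-1,0],
    [-0.1,-1,0],
    [0,0,0],
  ],
  spin=[0,0,0],
)

```text
time: 7.05
tool_pos: [0.5622, 0.1272, 0.2295]
tool_rot: [3.14, -0.002, 1.489]
contact_force: [0.8, 9.0, 3.6]
opening: 0.0006
grip_force: 4.4
```

Emit:
arm_command(
  xyz=[
    [-0.1,-1,0],
    [-0.1,-1,0],
    [0,0,0],
  ],
  spin=[0,0,0],
)

```text
time: 7.35
tool_pos: [0.562, 0.1266, 0.2295]
tool_rot: [3.139, -0.005, 1.489]
contact_force: [1.8, 17.0, 3.2]
opening: 0.0003
grip_force: 8.8
```

Emit:
arm_command(
  xyz=[
    [-0.1,-1,0],
    [-0.1,-1,0],
    [0,0,0],
  ],
  spin=[0,0,0],
)

```text
time: 7.65
tool_pos: [0.5617, 0.1261, 0.2295]
tool_rot: [3.139, -0.008, 1.489]
contact_force: [1.3, 26.4, 1.9]
opening: 0.0002
grip_force: 13.2
```

```bash
python3 - <<'E'
from h import *
import pickle
c=read_camera("scene");pickle.dump(c,open("scene2.pkl","wb"))
x,y,w,h=135,180,190,142
cv2.imwrite("pics/scene2.png",cv2.resize(c["img"][y:y+h,x:x+w,::-1],(800,598),interpolation=cv2.INTER_CUBIC))
E
```

```text
(no output)
```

View pics/scene2.png

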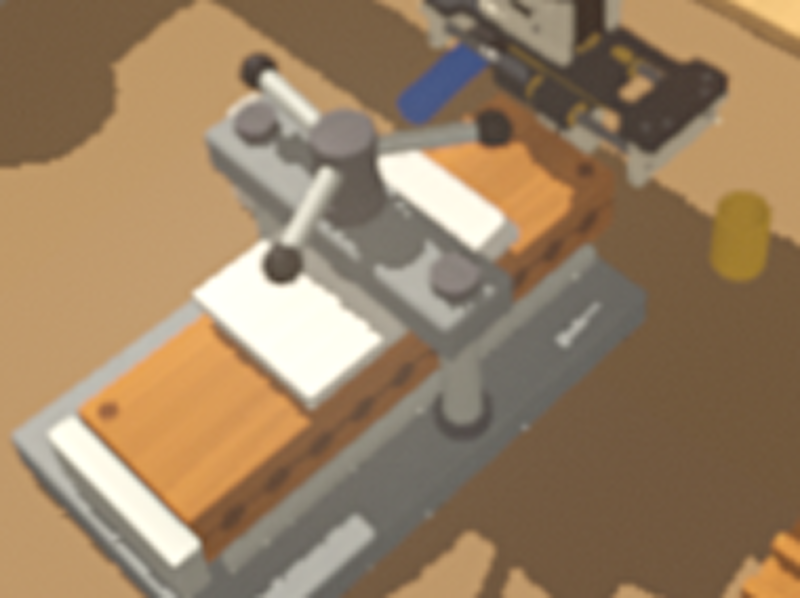

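The picture shows the mould against the stop along (80,415)-(200,540) with no gap, and the force has risen to 26 N, so it is home. Now I'll retreat and go up to the wheel.

Emit:
arm_command(
  xyz=[
    [1,10,0],
    [2,20,0],
    [0,10,30],
    [0,0,45],
    [0,0,45],
    [0,0,45],
    [0,0,25],
    [0,0,0],
  ],
  spin=[0,0,0,0,0,0,0,0],
)

```text
time: 8.5
tool_pos: [0.5648, 0.1618, 0.4231]
tool_rot: [3.134, -0.001, 1.489]
contact_force: [-0.7, 0.4, -0.8]
opening: 0.0002
grip_force: 0.0
```

Emit:
arm_command(
  xyz=[
    [-2,-10,0],
    [-2,-10,0],
    [-2,-10,0],
    [-2,-10,0],
    [-2,-10,0],
    [-2,-10,0],
    [-2,-10,0],
    [-2,-10,0],
    [-2,-10,0],
    [-2,-10,0],
    [-2,-10,0],
    [-2,-10,0],
    [-2,-10,0],
    [-2,-10,0],
    [-2,-10,0],
    [0,0,0],
  ],
  spin=[7.7,7.7,7.7,7.7,7.7,7.7,7.7,7.7,7.7,7.7,7.7,7.7,7.7,7.7,7.7,0],
)

```text
time: 10.1
tool_pos: [0.5342, 0.0109, 0.4174]
tool_rot: [3.141, -0.003, -2.779]
contact_force: [0.4, -0.4, 0.6]
opening: 0.0007
grip_force: 0.0
```

Emit:
arm_command(
  xyz=[
    [-1,-8,0],
    [-1,-8,0],
    [0,0,-20],
    [0,0,-20],
    [0,0,-15],
    [0,0,-4],
    [0,0,0],
  ],
  spin=[0,0,0,0,0,0,0],
)

```text
time: 10.8
tool_pos: [0.5325, -0.0042, 0.3594]
tool_rot: [3.141, -0.001, -2.779]
contact_force: [0.1, 0.3, 0.4]
opening: 0.0007
grip_force: 0.0
```

```bash
python3 - <<'E'
from h import *
c=read_camera("scene")
x,y,w,h=135,150,190,142
cv2.imwrite("pics/scene3.png",cv2.resize(c["img"][y:y+h,x:x+w,::-1],(800,598),interpolation=cv2.INTER_CUBIC))
# arc plan: finger centre r=45 from 111 deg clockwise, 5 deg rows
a=np.radians(111-5*np.arange(45));p=45*np.c_[np.cos(a),np.sin(a)]
print(np.round(np.diff(p,axis=0),1).tolist())
E
```

```text
[[3.7, 1.2], [3.8, 0.9], [3.9, 0.6], [3.9, 0.2], [3.9, -0.1], [3.9, -0.4], [3.8, -0.8], [3.8, -1.1], [3.7, -1.4], [3.5, -1.8], [3.3, -2.1], [3.2, -2.3], [2.9, -2.6], [2.7, -2.8], [2.4, -3.1], [2.2, -3.3], [1.9, -3.5], [1.6, -3.6], [1.2, -3.7], [0.9, -3.8], [0.6, -3.9], [0.2, -3.9], [-0.1, -3.9], [-0.4, -3.9], [-0.8, -3.8], [-1.1, -3.8], [-1.4, -3.7], [-1.8, -3.5], [-2.1, -3.3], [-2.3, -3.2], [-2.6, -2.9], [-2.8, -2.7], [-3.1, -2.4], [-3.3, -2.2], [-3.5, -1.9], [-3.6, -1.6], [-3.7, -1.2], [-3.8, -0.9], [-3.9, -0.6], [-3.9, -0.2], [-3.9, 0.1], [-3.9, 0.4], [-3.8, 0.8], [-3.8, 1.1]]
```

View pics/scene3.png

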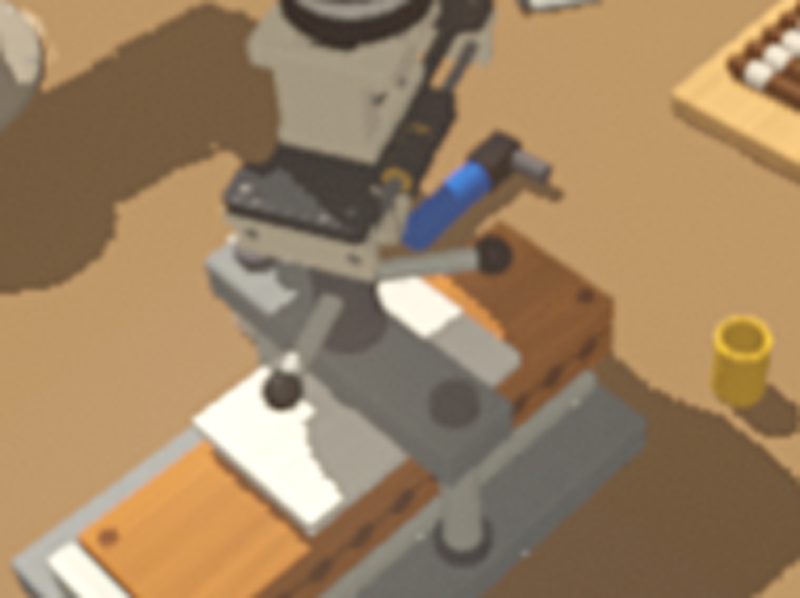

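The gripper is down between the arms with no contact, and ball B is still at (494,255). I'll sweep clockwise.

Emit:
arm_command(
  xyz=[
    [3.7,1.2,0],
    [3.8,0.9,0],
    [3.9,0.6,0],
    [3.9,0.2,0],
    [3.9,-0.1,0],
    [3.9,-0.4,0],
    [3.8,-0.8,0],
    [3.8,-1.1,0],
    [3.7,-1.4,0],
    [3.5,-1.8,0],
    [3.3,-2.1,0],
    [3.2,-2.3,0],
    [2.9,-2.6,0],
    [2.7,-2.8,0],
  ],
  spin=[-5,-5,-5,-5,-5,-5,-5,-5,-5,-5,-5,-5,-5,-5],
)

```text
time: 12.25
tool_pos: [0.5824, -0.015, 0.3608]
tool_rot: [3.139, -0.002, 2.28]
contact_force: [-0.2, 8.0, 1.3]
opening: 0.0005
grip_force: 4.2
```

Emit:
arm_command(
  xyz=[
    [2.4,-3.1,0],
    [2.2,-3.3,0],
    [1.9,-3.5,0],
    [1.6,-3.6,0],
    [1.2,-3.7,0],
    [0.9,-3.8,0],
    [0.6,-3.9,0],
    [0.2,-3.9,0],
    [-0.1,-3.9,0],
    [-0.4,-3.9,0],
  ],
  spin=[-5,-5,-5,-5,-5,-5,-5,-5,-5,-5],
)

```text
time: 13.25
tool_pos: [0.5945, -0.0521, 0.3613]
tool_rot: [3.135, -0.003, 1.407]
contact_force: [7.6, 6.3, -2.1]
opening: 0.0003
grip_force: 4.1
```

Emit:
arm_command(
  xyz=[
    [-0.8,-3.8,0],
    [-1.1,-3.8,0],
    [-1.4,-3.7,0],
    [-1.8,-3.5,0],
    [-2.1,-3.3,0],
    [-2.3,-3.2,0],
    [-2.6,-2.9,0],
    [-2.8,-2.7,0],
    [-3.1,-2.4,0],
    [-3.3,-2.2,0],
  ],
  spin=[-5,-5,-5,-5,-5,-5,-5,-5,-5,-5],
)

```text
time: 14.25
tool_pos: [0.5737, -0.0854, 0.3621]
tool_rot: [3.134, -0.007, 0.534]
contact_force: [11.8, -3.0, -1.7]
opening: 0.0001
grip_force: 4.1
```

Emit:
arm_command(
  xyz=[
    [-3.5,-1.9,0],
    [-3.6,-1.6,0],
    [0,0,0],
  ],
  spin=[-5,-5,0],
)

```text
time: 14.55
tool_pos: [0.5661, -0.0894, 0.362]
tool_rot: [3.135, -0.007, 0.36]
contact_force: [7.6, -5.4, -1.2]
opening: 0.0003
grip_force: 3.3
```

Emit:
arm_command(
  xyz=[
    [-3.7,-1.2,0],
    [-3.8,-0.9,0],
    [0,0,0],
  ],
  spin=[-5,-5,0],
)

```text
time: 14.85
tool_pos: [0.5585, -0.0917, 0.3621]
tool_rot: [3.136, -0.007, 0.185]
contact_force: [6.7, -5.3, -0.8]
opening: 0.0005
grip_force: 3.5
```

Emit:
arm_command(
  xyz=[
    [-3.9,-0.6,0],
    [-3.9,-0.2,0],
    [0,0,0],
  ],
  spin=[-5,-5,0],
)

```text
time: 15.15
tool_pos: [0.5505, -0.0927, 0.3621]
tool_rot: [3.136, -0.008, 0.011]
contact_force: [5.0, -6.9, 0.4]
opening: 0.0006
grip_force: 3.7
```

Emit:
arm_command(
  xyz=[
    [-3.9,0.1,0],
    [-3.9,0.4,0],
    [0,0,0],
  ],
  spin=[-5,-5,0],
)

```text
time: 15.45
tool_pos: [0.5451, -0.0935, 0.3627]
tool_rot: [3.136, -0.019, -0.164]
contact_force: [20.3, -12.9, -7.0]
opening: 0.0001
grip_force: 10.3
```

Emit:
arm_command(
  xyz=[
    [-3.8,0.8,0],
    [-3.8,1.1,0],
    [0,0,0],
  ],
  spin=[-5,-5,0],
)

```text
time: 15.75
tool_pos: [0.5404, -0.0933, 0.3633]
tool_rot: [3.138, -0.032, -0.34]
contact_force: [37.7, -21.7, -18.0]
opening: 0.0008
grip_force: 20.2
```

The force has climbed to about 43 N, so the wheel is on its end stop. I'll back off and lift clear.

Emit:
arm_command(
  xyz=[
    [4,-1,0],
    [4,-0.5,0],
    [4,0,0],
    [4,0,0],
    [4,1,0],
    [4,2,0],
    [0,0,0],
    [0,0,20],
    [0,0,30],
    [0,0,30],
    [0,0,30],
  ],
  spin=[5,5,5,5,5,5,0,0,0,0,0],
)

```text
time: 16.85
tool_pos: [0.5576, -0.0871, 0.4717]
tool_rot: [3.141, -0.001, 0.186]
contact_force: [0.1, -0.3, -0.2]
opening: 0.0004
grip_force: 0.0
```

Emit:
arm_command(
  xyz=[
    [-15,-30,0],
    [-20,-40,0],
    [-20,-40,0],
    [-20,-40,0],
    [-20,-40,0],
    [-20,-40,0],
    [0,0,0],
  ],
  spin=[0,0,0,0,0,0,0],
)

```text
time: 17.55
tool_pos: [0.4404, -0.3212, 0.4701]
tool_rot: [3.139, 0.001, 0.18]
contact_force: [0.6, -0.3, -0.6]
opening: 0.0005
grip_force: 0.0
```

```bash
python3 - <<'E'
from h import *
import pickle
for n,(x,y,w,h) in dict(scene=(135,180,190,142),side=(205,140,150,112)).items():
    c=read_camera(n);pickle.dump(c,open(n+"4.pkl","wb"))
    cv2.imwrite(f"pics/{n}4.png",cv2.resize(c["img"][y:y+h,x:x+w,::-1],(800,598),interpolation=cv2.INTER_CUBIC))
E
```

```text
(no output)
```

View pics/scene4.png

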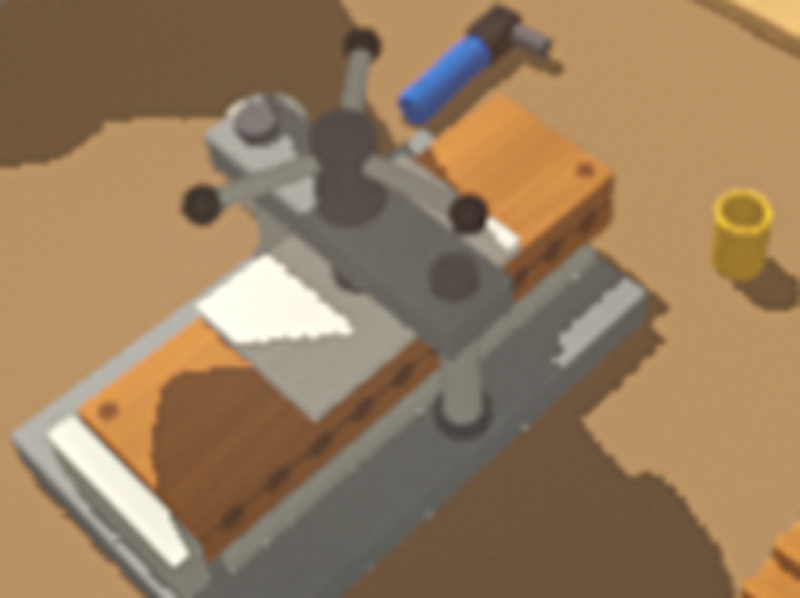

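View pics/side4.png

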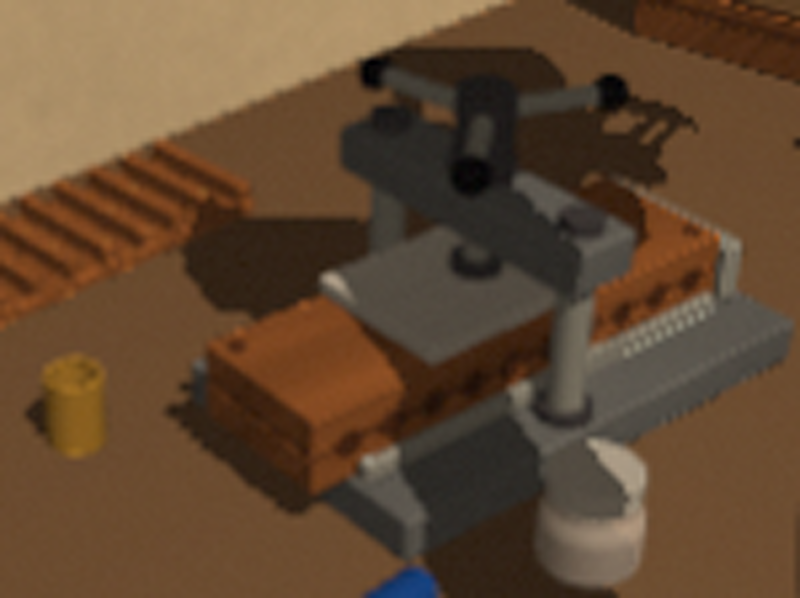

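Both views show the platen lying on the mould, the mould against the stop, and the tube, jar and torch where they were. The pushed ball is now at (202,204) in the scene crop. I'll do a quick platen height check and then hand in.

```bash
python3 - <<'E'
from h import *
import pickle
c=pickle.load(open("scene4.pkl","rb"));k=800/190
print("platen top",P(c,135+340/k,180+370/k)[2],"mould top",P(c,135+260/k,180+430/k)[2])
for u,v in((202,204),(361,44),(468,213)):
    b=P(c,135+u/k,180+v/k,z=.195)*1000-[548.4,-47,0];print(np.degrees(np.arctan2(b[1],b[0])))
print(hand_in())
E
```

```text
platen top 0.09008464937096095 mould top 0.07881127870205673
-112.71142298058842
127.39923276294584
5.440083462340719
the job is handed in; nothing more can be done
None
```

The mould is fully home against the stop and the wheel is turned clockwise to its end stop, with the platen down on the mould; the other items look unmoved, and the job is handed in at about 18 s on the robot's clock.

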